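# Salt shaker out of the condiment crate

## Robot

A 6-joint arm with a two-finger parallel gripper is mounted at the origin on a cart in front of the work surface, level with it; the furniture and walls round the work are solid. World frame = base frame: x ahead of the robot, y to its left, z up, the work surface at z = 0. Lengths are in mm, angles in rad, forces in N, time in s.
With the tool pointing down it reaches from about 325 to 850 mm from the base axis. Payload 4.4 kg.
Tool frame: the origin (TCP) lies midway between the tips of the shut fingers; the grasp point (between the pads) lies 19 mm behind it; z points along the fingers, y is the line along which they close (so a half turn about z gives the same grasp; the last joint's range is limited). The gripper opens to 94 mm and grips with 3 to 60 N. Pads are 16 mm wide; open, the fingers measure 119 mm over their backs; the gripper's body (75 mm by 177 mm) begins 78 mm behind the grasp point.
Start: joints at [1.185, 0.207, 1.542, -0, 1.393, -0.15], TCP at [134.342, 559.088, 205.447] pointing down, gripper open.
Joint ranges: [-2.73, 2.73], [-0.86, 2.22], [0.23, 2.46], [-1.11, 4.25], [0.08, 2.63], [-2.82, 2.82]. Speed limits (rad/s): [2.79, 2.79, 3.14, 3.14, 3.14, 3.14].

## Interface

Orientations are given as a 3x3 rotation matrix whose columns are the frame's x, y, z axes.
In Python, from rig import bot gives the robot as it stands.
- The arm moves only by the tool move_arm, never from a script. Its argument "targets" is a list of rows, each a list of 7 numbers: the shift along the tool's x, y, z in cm, then the turn, a rotation vector about the tool's x, y, z in degrees, then the finger opening in cm, from 0 to 9.4. A call has exactly 8 rows; each row shifts and turns the commanded pose from where the row before left it, along the tool's axes as they then stand; what a row does not reach is not made up. A row lasts 1/10 s, in which the tool goes at most 50 mm and 8.59 degrees, less where a joint would pass 70% of its speed; a pose out of reach is approached as far as the arm can. A call with a gripper value outside its range is refused whole. The fingers move at their own pace and stop on an object; the grip force is fixed at half the most. Time passes only in rows, so rows that do not move let the fingers close, or fill a call up. It gives the time, the measured TCP pose, the force, the opening and the grip force at its end, in the units of the state.
- bot.observe(): the state, without advancing time (a new reading comes with each control period).
- bot.get_image(name): name is "scene" or "side" or "wrist"; returns a dict with "color" (420x560x3 uint8, red, green, blue), "K" (3x3 intrinsics, pixels), "world_from_camera" (4x4, takes a point from camera to world coordinates). Camera axes: x right, y up, looking along -z (the intrinsics and any distortion apply to the point x, -y, -z); pixel columns grow to the right and rows downward; lengths in mm; the calibration is good to about 2 mm. A picture is of the moment at which its call begins. There is no depth.
- bot.hand_in(): hands the job in; it is judged then, once.
The state is a dict: "clock": time; "joint_pos": joint angles; "dq": joint speeds; "joint_efforts": joint torques, N m; "tool_pos": TCP position; "orientation": TCP orientation; "force": force on the tool from outside, world axes, zero at the start; "moment": the same for the moment, N m; "opening": finger opening in mm; "grasp_force": force on a finger pad.
Only numpy, scipy, OpenCV 4.12 (cv2) and the standard library are available. Lean on these libraries where they do the work, as an engineer would, in place of code of your own. Each camera call takes 0.05 s, during which the arm holds its last target. There are 200 camera calls.

## Task

Take the salt shaker out of the wooden condiment crate and stand it upright on the round wooden board, with its whole base on the round part. Set it down rather than dropping it, and leave the spice jar and the honey jar standing where they are in the crate.

Things in the scene. Friction and masses are not known exactly. Their poses are not given: they have to be found in the camera images.
- salt_center (a point): Salt shaker in the crate: round, clear glass with white salt and a grey domed top, 44 mm across, 90 mm tall, 0.1 kg, loose; underside at z = 0.008. This point is its centre, half-way up, z upright. The crate is a fixed open box of light wood slats, 280 x 170 x 55 mm high, walls and floor 8 mm thick, its long side along world x within 9 degrees; at least 40 mm free on the shaker's +y and -y sides.
- board_top (a point): Round serving board of plain wood, 150 mm across, 15 mm thick, fixed, lying beside the crate, to its left or its right. This point is the centre of the round part's upper face, z up. A short handle, 36 mm wide, reaches to 122 mm from the centre along the board's -x axis, towards the robot.
- spice: Spice jar in the crate: straight round glass jar with a black cap, 41 mm across, 105 mm tall, loose; origin at the centre of its underside, z up. To be left standing. Shaker, spice jar and honey jar stand in one row along the crate's long side, in any order, 75 to 97 mm from centre to centre.
- honey: Honey jar in the crate: squat jar with a red lid, 58 x 62 mm, 86 mm tall, loose; origin at the centre of its underside, z up. To be left standing.
Things that resemble listed ones, but are neither listed nor needed, are in the scene too. What is shaped like the honey but green or purple is not meant.

How it is judged:
By the outcome, as a careful person would: the job done as asked, in the order asked, and still so for the second after the job is handed in, with the robot touching nothing.
It also fails if it takes over 37 s, if anything falls off the work surface, if the arm or the gripper's body presses on something with over 40 N, if the wrist force passes 120 N, or if a joint passes its speed limit or range.

## Working session

There is one attempt and no reset: what is moved stays moved. The work goes in short steps, Python scripts to look and compute and a tool call to move; the robot and the scene stay as the last step left them, time stands still between calls to the robot, and variables do not carry over. Pictures are saved under pics/ and viewed, at most 10 in all, crops included, and the job is handed in when it is done.

Besides the shell and the picture viewer there is one more tool, called after "Call:" in YAML: its name, and indented under it one key for each argument. move_arm: Moves the arm, as the interface text tells. Its arguments: {"type":"object","properties":{"targets":{"type":"array"}},"required":["targets"]}

```bash
mkdir -p pics; cat > h.py <<'E'
import numpy as np, cv2, pickle
from rig import bot
def shot(n,f):
    d=bot.get_image(n); cv2.imwrite(f'pics/{f}.png',d['color'][:,:,::-1]); pickle.dump(d,open(f'pics/{f}.pkl','wb')); return d
def load(f): return pickle.load(open(f'pics/{f}.pkl','rb'))
def ray(d,u,v):
    p=np.linalg.inv(d['K'])@[u,v,1]; T=d['world_from_camera']
    r=T[:3,:3]@[p[0],-p[1],-p[2]]; return T[:3,3],r/np.linalg.norm(r)
def onz(d,u,v,z):
    o,r=ray(d,u,v); return o+r*(z-o[2])/r[2]
def proj(d,P):
    T=d['world_from_camera']; q=T[:3,:3].T@(np.array(P)-T[:3,3]); p=d['K']@[q[0],-q[1],-q[2]]; return p[:2]/p[2]
E
python3 - <<'E'
from h import *
a=[shot(n,n+'0') for n in('scene','side')]
for d in a: print(d['world_from_camera'][:3,3].round(), d['K'][0,0], [k for k in d])
s=bot.observe(); print(s['clock'],s['tool_pos'],s['orientation'],s['opening'])
E
```

```text
[698. 275. 802.] 410.78965256086434 ['color', 'K', 'world_from_camera']
[349. 669. 530.] 483.6698810644393 ['color', 'K', 'world_from_camera']
0.1 [134.09688018 558.3936042  204.4098962 ] [[-9.72317364e-01  2.33662883e-01 -7.74900461e-04]
 [ 2.33663961e-01  9.72315564e-01 -1.89639544e-03]
 [ 3.10330554e-04 -2.02496453e-03 -9.99997902e-01]] 94.1451192263981
```

View pics/scene0.png

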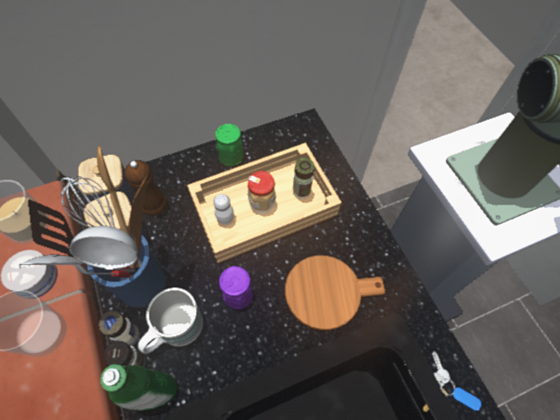

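View pics/side0.png

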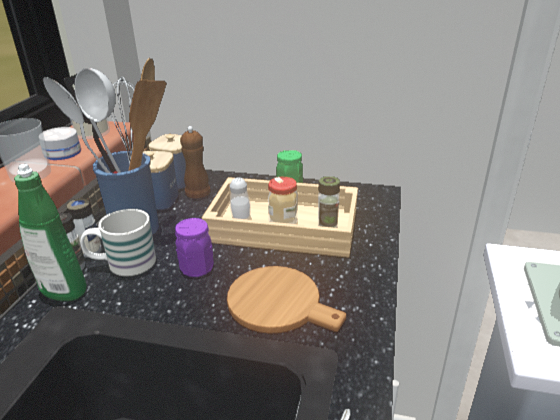

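The shaker candidate is the clear, grey-topped one in the crate at scene (223,208), side (239,198). Lookalikes are the two steel- or dark-capped shakers outside the crate at scene (117,330) and (120,355), side (80,220) and (68,230). The spice jar is at scene (303,175) and the honey jar at (262,188). The board is at scene (323,292), with its handle at (372,287). Next is one close crop.

```bash
python3 - <<'E'
from h import *
a=load('scene0');b=load('side0')
A=a['color'][140:265,180:350];B=b['color'][165:265,200:370]
A=cv2.resize(A,None,fx=4,fy=4,interpolation=2)[:, :400];A=A
B=cv2.resize(B,None,fx=4,fy=4,interpolation=2)[:, :400]
c=np.zeros((500,800,3),np.uint8);c[:500,:400]=A;c[:400,400:]=B
cv2.imwrite('pics/crop1.png',c[:,:,::-1])
# board: orange-brown mask in both
for d,roi in((a,(250,335,275,390)),(b,(260,335,220,350))):
    h=cv2.cvtColor(d['color'],cv2.COLOR_RGB2HSV); m=cv2.inRange(h,(5,90,80),(22,255,255)); k=np.zeros_like(m);r=roi;k[r[0]:r[1],r[2]:r[3]]=m[r[0]:r[1],r[2]:r[3]]
    c=max(cv2.findContours(k,0,1)[0],key=cv2.contourArea)[:,0]
    P=np.array([onz(d,u,v,15)[:2] for u,v in c])
    # robust circle: largest inscribed
    q=((P-P.min(0)+20)).astype(np.int32); im=np.zeros((400,400),np.uint8);cv2.fillPoly(im,[q[:,::-1].copy()],255)
    dt=cv2.distanceTransform(im,2,5);i=np.unravel_index(dt.argmax(),dt.shape);print('board',np.array(i)+P.min(0)-20,dt.max(),P.min(0),P.max(0))
E
```

```text
board [506.64546127  84.47210929] 73.59693 [386.64546127   9.47210929] [582.42228655 160.40774048]
board [502.57095761  92.05615579] 73.7876 [384.57095761  10.05615579] [579.85600543 173.23568257]
```

View pics/crop1.png

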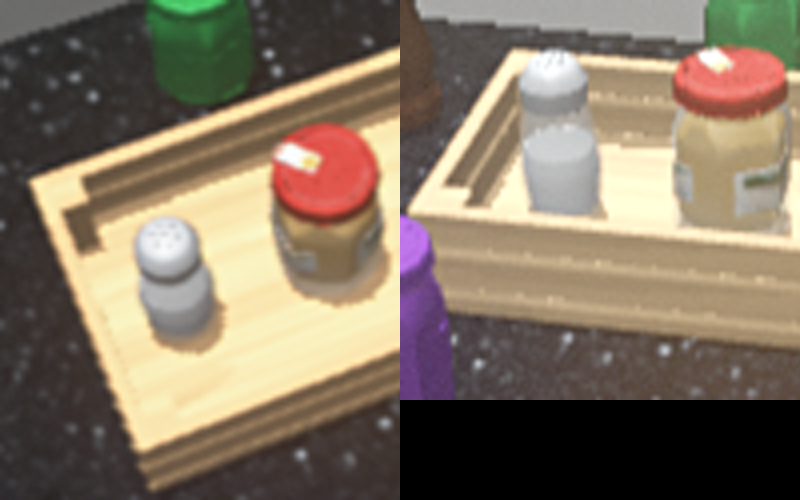

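The crop confirms it: grey dome, clear glass and white salt, standing in the crate at scene (222,202) and side (238,186). The honey jar is its neighbour.

```bash
python3 - <<'E'
from h import *
a=load('scene0');b=load('side0')
o1,r1=ray(a,222,202);o2,r2=ray(b,238.3,185.5)
s=np.linalg.lstsq(np.c_[r1,-r2],o2-o1,rcond=None)[0];print('salt cap',o1+s[0]*r1,o2+s[1]*r2)
print('honey lid',onz(a,261.3,182,94)); print('spice',onz(a,304,160,113))
for p in((520,220),): pass
# predicted visible base bottom
c=(o1+s[0]*r1+o2+s[1]*r2)/2
print('base near px',proj(a,[c[0],c[1],8]),proj(b,[c[0],c[1],8]),'apex',proj(a,[c[0],c[1],98]),proj(b,[c[0],c[1],98]))
# crate rim corners z=55 : far-left scene(188,185), near-left(216,247), right(340,200), top(306,147)
for u,v in((188,185),(216,252),(339,203),(306,147)): print('rim',onz(a,u,v,55)[:2])
E
```

```text
salt cap [ 630.17221896 -139.87918584   82.31796369] [ 629.30001551 -140.38977873   82.69439966]
honey lid [ 541.85431246 -147.05517234   94.        ]
spice [ 445.35954777 -151.95968238  113.        ]
base near px [225.58600042 218.76351591] [240.32382275 217.56380368] apex [221.37157551 197.90828162] [237.56359543 178.6566612 ]
rim [ 681.0929306  -222.89207368]
rim [675.37704595 -53.6416876 ]
rim [402.38325869 -60.3448366 ]
rim [ 404.85476809 -218.85150918]
```

Both views agree on the shaker at (630,-140), with its base and apex reprojecting correctly. The board centre is at about (505,86). I'll turn the fingers to close along world y and travel over.

Call:
move_arm:
  targets:
    - [0, 0, 0, 0, 0, -6.7, 8]
    - [0, 0, 0, 0, 0, -6.7, 8]
    - [-2.2, -3.2, 0, 0, 0, 0, 8]
    - [-2.2, -3.2, 0, 0, 0, 0, 8]
    - [-2.2, -3.2, 0, 0, 0, 0, 8]
    - [-2.2, -3.2, 0, 0, 0, 0, 8]
    - [-2.2, -3.2, 0, 0, 0, 0, 8]
    - [-2.2, -3.2, 0, 0, 0, 0, 8]

```text
clock: 0.9
tool_pos: [266.3, 365.2, 205.0]
orientation: [[-1.0, 0.002, -0.0], [0.002, 1.0, -0.001], [0.0, -0.001, -1.0]]
force: [1.4, 0.3, 0.3]
opening: 80.2
grasp_force: 0.0
```

Call:
move_arm:
  targets:
    - [-2.2, -3.2, 0, 0, 0, 0, 8]
    - [-2.2, -3.2, 0, 0, 0, 0, 8]
    - [-2.2, -3.2, 0, 0, 0, 0, 8]
    - [-2.2, -3.2, 0, 0, 0, 0, 8]
    - [-2.2, -3.2, 0, 0, 0, 0, 8]
    - [-2.2, -3.2, 0, 0, 0, 0, 8]
    - [-2.2, -3.2, 0, 0, 0, 0, 8]
    - [-2.2, -3.2, 0, 0, 0, 0, 8]

```text
clock: 1.7
tool_pos: [441.8, 109.0, 205.1]
orientation: [[-1.0, 0.002, -0.0], [0.002, 1.0, 0.0], [0.0, 0.0, -1.0]]
force: [0.1, -0.0, 0.2]
opening: 79.7
grasp_force: 0.0
```

Call:
move_arm:
  targets:
    - [-2.2, -3.2, 0, 0, 0, 0, 8]
    - [-2.2, -3.2, 0, 0, 0, 0, 8]
    - [-2.2, -3.2, 0, 0, 0, 0, 8]
    - [-2.2, -3.2, 0, 0, 0, 0, 8]
    - [-2.2, -3.2, 0, 0, 0, 0, 8]
    - [-2.2, -3.2, 0, 0, 0, 0, 8]
    - [0, 0, 0, 0, 0, 0, 8]
    - [0, 0, 0, 0, 0, 0, 8]

```text
clock: 2.5
tool_pos: [572.6, -82.1, 204.4]
orientation: [[-1.0, 0.003, -0.002], [0.003, 1.0, 0.001], [0.002, 0.001, -1.0]]
force: [-0.1, 0.1, -0.3]
opening: 79.9
grasp_force: 0.0
```

Call:
move_arm:
  targets:
    - [-1.9, -1.9, 0, 0, 0, 0, 8]
    - [-1.9, -1.9, 0, 0, 0, 0, 8]
    - [-1.9, -2.0, 0, 0, 0, 0, 8]
    - [0, 0, 1.5, 0, 0, 0, 8]
    - [0, 0, 1.5, 0, 0, 0, 8]
    - [0, 0, 1.5, 0, 0, 0, 8]
    - [0, 0, 0, 0, 0, 0, 8]
    - [0, 0, 0, 0, 0, 0, 8]

```text
clock: 3.3
tool_pos: [628.8, -138.7, 159.4]
orientation: [[-1.0, 0.001, -0.002], [0.001, 1.0, 0.001], [0.002, 0.001, -1.0]]
force: [-0.2, -0.1, 0.1]
opening: 80.2
grasp_force: 0.0
```

```bash
python3 - <<'E'
from h import *
w=shot('wrist','w1'); print(bot.observe()['tool_pos'],w['world_from_camera'].round(2))
for z in(8,42,85,98): print(z,proj(w,[630,-140,z]))
E
```

```text
[ 629.68896319 -139.14520563  160.46670658] [[ 0.0000e+00 -9.7000e-01 -2.6000e-01  5.5281e+02]
 [ 1.0000e+00  0.0000e+00  0.0000e+00 -1.3798e+02]
 [ 0.0000e+00 -2.6000e-01  9.7000e-01  3.3829e+02]
 [ 0.0000e+00  0.0000e+00  0.0000e+00  1.0000e+00]]
8 [277.45167979 196.38887178]
42 [277.27042655 204.06629766]
85 [276.97681156 216.50308162]
98 [276.86900962 221.0692971 ]
```

View pics/w1.png

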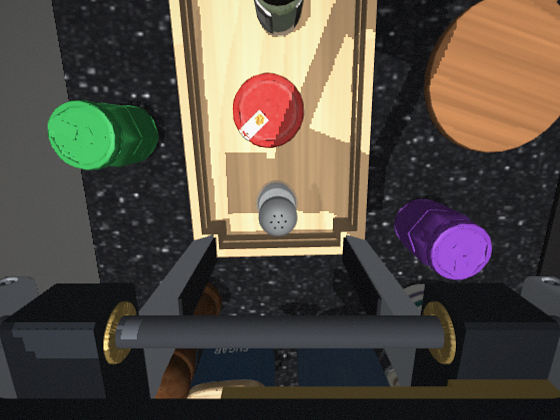

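The wrist view shows the dome at (278,217), within about 2 mm of the prediction and centred between the fingers. Nothing is in the way of the fingers. I'll descend.

Call:
move_arm:
  targets:
    - [0, -0.1, 2, 0, 0, 0, 8]
    - [0, 0, 2, 0, 0, 0, 8]
    - [0, 0, 2, 0, 0, 0, 8]
    - [0, 0, 2, 0, 0, 0, 8]
    - [0, 0, 2, 0, 0, 0, 8]
    - [0, 0, 1, 0, 0, 0, 8]
    - [0, 0, 0, 0, 0, 0, 8]
    - [0, 0, 0, 0, 0, 0, 8]

```text
clock: 4.15
tool_pos: [630.8, -141.1, 51.6]
orientation: [[-1.0, 0.002, 0.002], [0.002, 1.0, -0.001], [-0.002, -0.001, -1.0]]
force: [0.6, 0.3, -0.0]
opening: 80.2
grasp_force: 0.0
```

Call:
move_arm:
  targets:
    - [0, 0, 1, 0, 0, 0, 8]
    - [0, 0, 1, 0, 0, 0, 8]
    - [0, 0, 0.6, 0, 0, 0, 8]
    - [0, 0, 0, 0, 0, 0, 8]
    - [0, 0, 0, 0, 0, 0, 6]
    - [0, 0, 0, 0, 0, 0, 5]
    - [0, 0, 0, 0, 0, 0, 4.6]
    - [0, 0, 0, 0, 0, 0, 4]

```text
clock: 4.95
tool_pos: [630.3, -141.0, 24.9]
orientation: [[-1.0, 0.002, 0.001], [0.002, 1.0, -0.0], [-0.001, -0.0, -1.0]]
force: [-0.7, -0.1, -0.1]
opening: 51.7
grasp_force: 0.0
```

Call:
move_arm:
  targets:
    - [0, 0, 0, 0, 0, 0, 3]
    - [0, 0, 0, 0, 0, 0, 3]
    - [0, 0, 0, 0, 0, 0, 3]
    - [0, 0, 0, 0, 0, 0, 3]
    - [0, 0, 0, 0, 0, 0, 3]
    - [0, 0, 0, 0, 0, 0, 3]
    - [0, 0, 0, 0, 0, 0, 3]
    - [0, 0, 0, 0, 0, 0, 3]

```text
clock: 5.75
tool_pos: [630.2, -141.0, 24.7]
orientation: [[-1.0, 0.002, 0.0], [0.002, 1.0, -0.0], [-0.0, -0.0, -1.0]]
force: [0.1, -1.2, 2.3]
opening: 41.5
grasp_force: 30.0
```

Call:
move_arm:
  targets:
    - [0, 0, -0.5, 0, 0, 0, 3]
    - [0, 0, -1, 0, 0, 0, 3]
    - [0, 0, -1.5, 0, 0, 0, 3]
    - [0, 0, -2, 0, 0, 0, 3]
    - [0, 0, -2, 0, 0, 0, 3]
    - [0, 0, -2, 0, 0, 0, 3]
    - [0, 0, -1, 0, 0, 0, 3]
    - [0, 0, 0, 0, 0, 0, 3]

```text
clock: 6.55
tool_pos: [631.7, -141.4, 127.5]
orientation: [[-1.0, 0.002, 0.005], [0.002, 1.0, -0.002], [-0.005, -0.002, -1.0]]
force: [0.5, 0.5, -1.1]
opening: 41.6
grasp_force: 30.0
```

```bash
python3 - <<'E'
from h import *
b=shot('side','side1');w=shot('wrist','w2');s=bot.observe();print(s['tool_pos'],s['opening'],s['grasp_force'],s['force'])
c=np.zeros((420,800,3),np.uint8);c[:,:400]=b['color'][:,120:520];c[:,400:]=w['color'][:,80:480]
cv2.imwrite('pics/c2.png',c[:,:,::-1])
E
```

```text
[ 629.72764184 -140.71014644  124.32706647] 41.38763398833938 29.999845779966563 [-0.13809747 -1.19555646 -0.96402045]
```

View pics/c2.png

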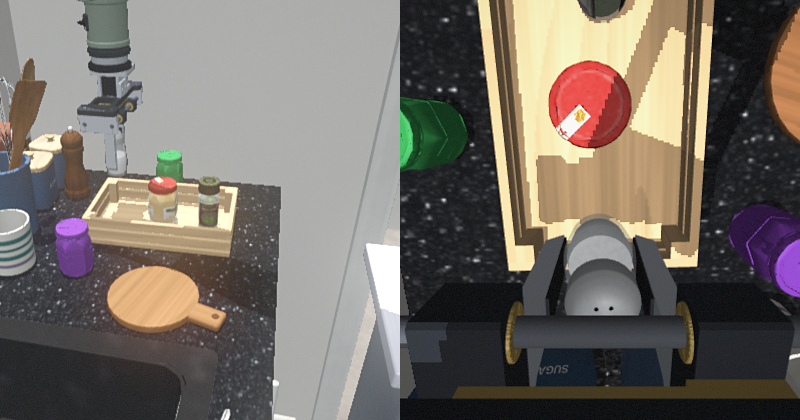

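The shaker is lifted and held between the pads at wrist (600,280). The honey and spice jars are still standing. Moving to above the board.

Call:
move_arm:
  targets:
    - [0.4, 0.8, 0, 0, 0, 0, 3]
    - [0.9, 1.6, 0, 0, 0, 0, 3]
    - [1.4, 2.4, 0, 0, 0, 0, 3]
    - [1.8, 3.2, 0, 0, 0, 0, 3]
    - [1.8, 3.2, 0, 0, 0, 0, 3]
    - [1.8, 3.2, 0, 0, 0, 0, 3]
    - [1.8, 3.2, 0, 0, 0, 0, 3]
    - [1.1, 2.2, 0, 0, 0, 0, 3]

```text
clock: 7.45
tool_pos: [517.1, 59.7, 122.8]
orientation: [[-1.0, 0.001, -0.004], [0.001, 1.0, 0.001], [0.004, 0.001, -1.0]]
force: [0.2, 0.6, 0.2]
opening: 41.6
grasp_force: 30.0
```

Call:
move_arm:
  targets:
    - [0.9, 1.6, 0, 0, 0, 0, 3]
    - [0.6, 1.3, 0, 0, 0, 0, 3]
    - [0, 0, 1, 0, 0, 0, 3]
    - [0, 0, 1.5, 0, 0, 0, 3]
    - [0, 0, 1.5, 0, 0, 0, 3]
    - [0, 0, 1, 0, 0, 0, 3]
    - [0, 0, 0, 0, 0, 0, 3]
    - [0, 0, 0, 0, 0, 0, 3]

```text
clock: 8.25
tool_pos: [505.5, 86.0, 74.1]
orientation: [[-1.0, 0.003, -0.001], [0.003, 1.0, -0.0], [0.001, -0.0, -1.0]]
force: [0.7, -0.2, -1.2]
opening: 41.6
grasp_force: 30.0
```

```bash
python3 - <<'E'
from h import *
b=shot('side','side2');w=shot('scene','s2');s=bot.observe();print(s['tool_pos'],s['opening'],s['grasp_force'],s['force'])
c=np.zeros((600,800,3),np.uint8);c[:,:400]=cv2.resize(b['color'][130:380,190:357],(400,600),interpolation=2);c[:,400:]=cv2.resize(w['color'][150:350,250:383],(400,600),interpolation=2)
cv2.imwrite('pics/c3.png',c[:,:,::-1])
E
```

```text
[506.25369365  86.12453294  75.05302207] 41.32680561557095 29.999715546146035 [-0.2794914  -0.59259385 -1.49275545]
```

View pics/c3.png

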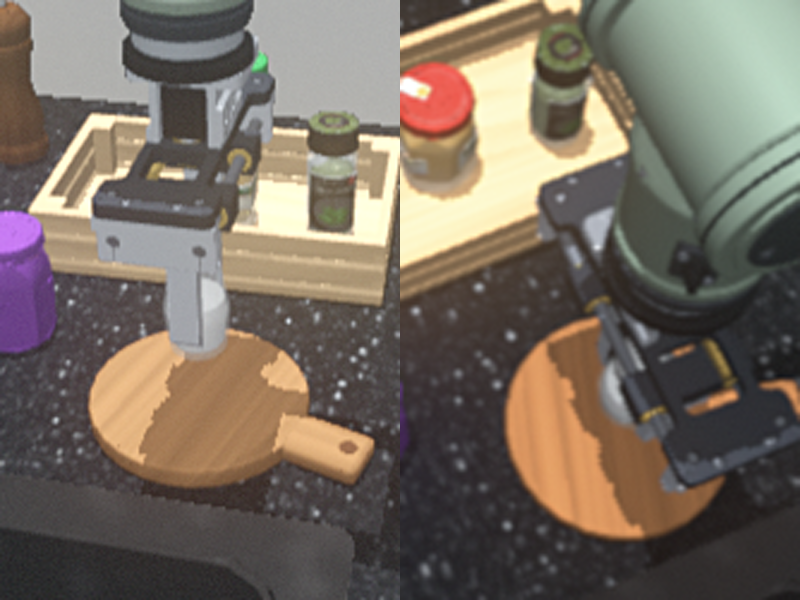

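The shaker hangs upright over the board, roughly at side-crop (198,320). I'll lower it to just above the board, then creep down.

Call:
move_arm:
  targets:
    - [0, 0, 1, 0, 0, 0, 3]
    - [0, 0, 1, 0, 0, 0, 3]
    - [0, 0, 1, 0, 0, 0, 3]
    - [0, 0, 0.5, 0, 0, 0, 3]
    - [0, 0, 0.3, 0, 0, 0, 3]
    - [0, 0, 0.1, 0, 0, 0, 3]
    - [0, 0, 0, 0, 0, 0, 3]
    - [0, 0, 0, 0, 0, 0, 3]

```text
clock: 9.15
tool_pos: [505.9, 86.4, 35.8]
orientation: [[-1.0, 0.002, 0.001], [0.002, 1.0, -0.0], [-0.001, -0.0, -1.0]]
force: [0.0, -0.5, -0.7]
opening: 41.1
grasp_force: 30.0
```

Call:
move_arm:
  targets:
    - [0, 0, 0.1, 0, 0, 0, 3]
    - [0, 0, 0, 0, 0, 0, 3]
    - [0, 0, 0.1, 0, 0, 0, 3]
    - [0, 0, 0, 0, 0, 0, 3]
    - [0, 0, 0, 0, 0, 0, 3]
    - [0, 0, 0, 0, 0, 0, 3]
    - [0, 0, 0, 0, 0, 0, 3]
    - [0, 0, 0, 0, 0, 0, 3]

```text
clock: 9.95
tool_pos: [505.4, 86.4, 33.5]
orientation: [[-1.0, 0.002, 0.0], [0.002, 1.0, -0.0], [-0.0, -0.0, -1.0]]
force: [-0.4, 0.2, -1.7]
opening: 41.3
grasp_force: 30.0
```

No contact yet, so I'll keep creeping down.

Call:
move_arm:
  targets:
    - [0, 0, 0.1, 0, 0, 0, 3]
    - [0, 0, 0, 0, 0, 0, 3]
    - [0, 0, 0.05, 0, 0, 0, 3]
    - [0, 0, 0, 0, 0, 0, 3]
    - [0, 0, 0.05, 0, 0, 0, 3]
    - [0, 0, 0, 0, 0, 0, 3]
    - [0, 0, 0, 0, 0, 0, 3]
    - [0, 0, 0, 0, 0, 0, 3]

```text
clock: 10.75
tool_pos: [505.6, 86.4, 31.7]
orientation: [[-1.0, 0.002, 0.0], [0.002, 1.0, -0.0], [-0.0, -0.0, -1.0]]
force: [-1.3, 0.2, 1.6]
opening: 41.5
grasp_force: 30.0
```

Call:
move_arm:
  targets:
    - [0, 0, 0.05, 0, 0, 0, 3]
    - [0, 0, 0, 0, 0, 0, 3]
    - [0, 0, 0, 0, 0, 0, 3]
    - [0, 0, 0, 0, 0, 0, 3]
    - [0, 0, 0, 0, 0, 0, 3]
    - [0, 0, 0, 0, 0, 0, 3]
    - [0, 0, 0, 0, 0, 0, 3]
    - [0, 0, 0, 0, 0, 0, 3]

```text
clock: 11.55
tool_pos: [505.7, 86.3, 31.6]
orientation: [[-1.0, 0.002, 0.0], [0.002, 1.0, -0.0], [-0.0, -0.0, -1.0]]
force: [-2.7, 0.4, 6.3]
opening: 41.6
grasp_force: 30.0
```

Contact: 6 N upward at the expected height. I'll open slowly and symmetrically, then retreat straight up.

Call:
move_arm:
  targets:
    - [0, 0, 0, 0, 0, 0, 4.3]
    - [0, 0, 0, 0, 0, 0, 4.6]
    - [0, 0, 0, 0, 0, 0, 5]
    - [0, 0, 0, 0, 0, 0, 5.5]
    - [0, 0, 0, 0, 0, 0, 6]
    - [0, 0, 0, 0, 0, 0, 7]
    - [0, 0, 0, 0, 0, 0, 7.5]
    - [0, 0, 0, 0, 0, 0, 7.5]

```text
clock: 12.35
tool_pos: [505.4, 86.4, 30.9]
orientation: [[-1.0, 0.002, -0.0], [0.002, 1.0, -0.0], [0.0, -0.0, -1.0]]
force: [0.4, 0.8, 0.4]
opening: 74.8
grasp_force: 0.0
```

Call:
move_arm:
  targets:
    - [0, 0, -0.5, 0, 0, 0, 7.5]
    - [0, 0, -1, 0, 0, 0, 7.5]
    - [0, 0, -2, 0, 0, 0, 7.5]
    - [0, 0, -3, 0, 0, 0, 7.5]
    - [0, 0, -3, 0, 0, 0, 7.5]
    - [0, 0, -3, 0, 0, 0, 7.5]
    - [0, 0, -1.5, 0, 0, 0, 7.5]
    - [0, 0, 0, 0, 0, 0, 7.5]

```text
clock: 13.15
tool_pos: [508.0, 86.4, 175.0]
orientation: [[-1.0, 0.002, 0.008], [0.002, 1.0, 0.0], [-0.008, 0.0, -1.0]]
force: [0.1, 0.1, -0.4]
opening: 74.8
grasp_force: 0.0
```

```bash
python3 - <<'E'
from h import *
b=shot('side','side3');w=shot('wrist','w3');s=bot.observe();print(s['clock'],s['tool_pos'],s['opening'],s['force'])
c=np.zeros((420,800,3),np.uint8);c[:,:400]=b['color'][:,120:520];c[:,400:]=w['color'][:,80:480]
cv2.imwrite('pics/c4.png',c[:,:,::-1])
print(proj(b,[505.6,86.3,15]),proj(b,[505.6,86.3,105]))
E
```

```text
13.25 [505.44410905  86.37740564 171.29584918] 74.85617302165636 [ 0.5750491  -0.72759726  0.07536998]
[272.41770903 293.71863415] [270.87257847 248.14013075]
```

View pics/c4.png

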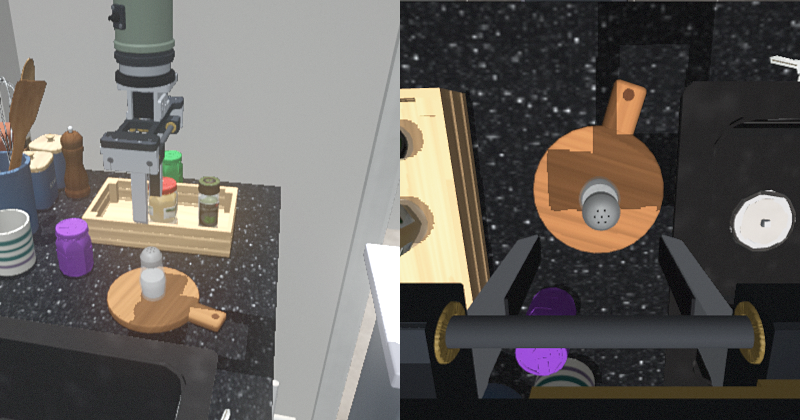

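The shaker stands upright on the middle of the board at side (152,285) and wrist (600,205). The jars are still in the crate, and the gripper is clear of everything.

```bash
python3 -c "
from rig import bot
print(bot.hand_in())"
```

```text
the job is handed in; nothing more can be done
None
```

The salt shaker is standing upright near the middle of the round board, set down gently, with the spice and honey jars still standing in the crate; I handed the job in at about 13 s.

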